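# Rock the angle gauge on a waney stud until its needle settles on the red mark

### The arm

A 6-joint arm with a two-finger parallel gripper is mounted at the origin on a cart in front of the work surface, level with it; the furniture and walls round the work are solid. World frame = base frame: x ahead of the robot, y to its left, z up, the work surface at z = 0. Lengths are in m, angles in rad, forces in N, time in s.
With the tool pointing down it reaches from about 0.225 to 0.725 m from the base axis. Payload 3.1 kg.
Tool frame: the origin (TCP) lies between the finger pads; the fingertips stand 22 mm ahead of it and the grasp point (between the pads) lies 3 mm ahead of it; z points along the fingers, y is the line along which they close (so a half turn about z gives the same grasp; the last joint's range is limited). The gripper opens to 85 mm and grips with 20 to 120 N. Pads are 22 mm wide; open, the fingers measure 114 mm over their backs; the gripper's body (76 mm by 85 mm) begins 54 mm behind the grasp point. The pads swing forward as they close: fully open they stand 13 mm farther back than shut.
Start: joints at [1.073, 0.048, 0.099, 1.622, 0, 1.443], TCP at [0.19, 0.489, 0.253] pointing down, gripper open.
Joint ranges: [-2.91, 2.91], [-0.99, 1.94], [-1.21, 1.42], [-2.12, 2.29], [-1.49, 1.47], [-3.14, 3.14]. Speed limits (rad/s): [2.79, 2.79, 3.14, 3.14, 3.14, 3.14].

### API

Orientations are given as a rotation vector (axis times angle).
In Python, from cell import robot, vision gives the robot as it stands.
- The arm moves only by the tool send_rows, never from a script. Its argument "increments" is a list of rows, each an object of numbers: "x", "y", "z": the shift along the world's x, y, z in cm; "rx", "ry", "rz": the turn, a rotation vector about the world's x, y, z in degrees; "jaw": the closure in counts, from 0 (fully open) to 255 (shut). A call has 1 to 20 rows; each row is the pose to reach, as a shift and turn from the pose commanded when the call began; what a row does not reach only later rows make up. A row lasts 1/12 s, in which the tool goes at most 41.7 mm and 7.16 degrees, less where a joint would pass 70% of its speed; a pose out of reach is approached as far as the arm can. A call with a gripper value outside its range is refused whole. The fingers move at their own pace and stop on an object; the grip force is fixed at half the most. Time passes only in rows, so rows that repeat a pose let the fingers close. It gives the time, the measured TCP pose, the force, the opening and the grip force at its end, in the units of the state.
- robot.read_state(): the state, without advancing time (a new reading comes with each control period).
- vision.capture(name): name is "scene" or "top" or "wrist"; returns (picture, depth): 400x640x3 uint8, red, green, blue; 400x640 float32, m along the optical axis (not along the pixel's ray), 0 where there is no reading.
- vision.camera_params(name): a dict with "intrinsics" (3x3 intrinsics, pixels), "dist_coeffs" ([k1, k2, p1, p2, k3] as OpenCV has them; the pictures are not rectified), "rvec" (rotation vector, rad) and "tvec" (3), from world to camera coordinates, as OpenCV has them; the wrist camera has in their place "hand_eye" (4x4, takes a point from camera to tool coordinates, whose origin is the TCP and whose axes are the flange's). Camera axes: x right, y down, z forward; pixel columns grow to the right and rows downward; lengths in m; the calibration is good to about 2 mm. A picture is of the moment at which its call begins: read the wrist's pose just before it. camera_params takes no time and is no camera call.
- robot.job_done(): hands the job in; it is judged then, once.
The state is a dict: "t": time; "joints": joint angles; "qvel": joint speeds; "tau": joint torques, N m; "tcp_pos": TCP position; "tcp_rot": TCP orientation; "force": force on the tool from outside, world axes, zero at the start; "torque": the same for the moment, N m; "finger_gap": opening from 0.0 (shut) to 1.0 (fully open); "finger_force": force on a finger pad.
Only numpy, scipy, OpenCV 4.12 (cv2) and the standard library are available. Lean on these libraries where they do the work, as an engineer would, in place of code of your own. Each camera call takes 0.05 s, during which the arm holds its last target. There are 200 camera calls.

### The job

Take the angle gauge by its grip and seat it upright on the uneven stud, square across it with the dial still facing the robot side, so that the stud's steel pin comes up through the eye in the gauge's base. Then, keeping the base resting on the stud's crown, rock the gauge sideways until the swinging needle settles on the red mark. Finish while still holding the gauge there, resting on the crown, and leave the other things on the bench undisturbed.

Things in the scene. Friction and masses are not known exactly. Their poses are not given: they have to be found in the camera images.
- gauge: angle gauge, 0.38 kg. Origin: underside, below the case; z up, dial faces -x, y left as one faces the dial. Aluminium base 6 thick, x -52 to +28, y +-55, round eye 20 in diameter at x = -32, y = 0. Black case radius 48, x +-12, centre 60 up, white dial on its -x face. Rubber grip on top: 26 in y, 30 in x, free from 110 to 158 up. Stands on the bench at first
- grip (a point): point in the middle of the gauge's rubber grip, 136 above the underside, on the gauge's z axis; axes as the gauge's. Take it here from above, fingers closing along y (26 mm)
- eye (a point): centre of the eye in the gauge's base plate, on the underside; axes as the gauge's
- stud: waney stud on a joist offcut (130 x 170 x 36), fixed. Origin: centre of the underside; x along the ridge, about away from the robot, y left, z up. Stud 110 long in x; its crown is a round ridge along x, radius 32, top 90 up at y = 0, with lower, unequal round shoulders either side; a flat base can lean about 30 degrees on the crown before it meets one
- pin (a point): root of the stud's upright steel pin (8 in diameter, standing 18 above the crown), on the crown line 90 above the bench, 30 from the stud's centre toward -x; axes as the stud's
- needle (a joint): angle of the weighted swinging needle on the dial, rad; 0 along the gauge's z, positive about the gauge's +x axis (clockwise as one faces the dial, toward -y). The bob keeps it plumb: when the gauge leans toward +y by an angle, the needle reads plus that angle. It swings at about 3 Hz and settles in one or two seconds
- mark (a joint): angle of the red mark on the dial, same zero and sense as the needle; between 0.16 and 0.30, and it stays where it is on the dial
- needle_tip (a point): tip of the black needle, 36 from its pivot (the dial's centre); z along the needle, from pivot to tip, x as the gauge's
- mark_tip (a point): lower end of the red mark, 36 from the dial's centre; z from the dial's centre to the mark, x as the gauge's. The mark is 4.5 wide and 9 long
- try_square: bystander: try square with wooden stock, 200 x 115, at the left
- tape_measure: bystander: yellow tape measure, at the back
- masking_tape: bystander: roll of masking tape, 100 across, back left
- pencil_1: bystander: red pencil, 142 long
- glue_tube: bystander: white glue tube, 166 long, at the right
- spray_can: bystander: red and white spray can, 188 tall, at the right
There are look-alikes about, which are no part of the job. What is meant by the gauge is not pink, and is the larger of those in its own colour.

How it is judged:
By the outcome, as a careful person would: the job done as asked, in the order asked, and still so for the second after the job is handed in, while the arm keeps its last pose, push and grip.
It also fails if it takes over 42 s, if anything falls off the work surface, if the arm or the gripper's body presses on something with over 40 N, if the wrist force passes 120 N, or if a joint passes its speed limit or range.

## Working session

There is one attempt and no reset: what is moved stays moved. The work goes in short steps, Python scripts to look and compute and a tool call to move; the robot and the scene stay as the last step left them, time stands still between calls to the robot, and variables do not carry over. Pictures are saved under pics/ and viewed, at most 10 in all, crops included, and the job is handed in when it is done.

Besides the shell and the picture viewer there is one more tool, called after "Call:" as name([rows], argument=value, ...), one row to a line, values as JSON. send_rows: Moves the arm, as the interface text tells. Its arguments: {"type":"object","properties":{"increments":{"type":"array"}},"required":["increments"]}

```bash
mkdir -p pics; ls; cat > h.py <<'E'
import numpy as np, cv2
from cell import robot, vision
from scipy.spatial.transform import Rotation as R
def cam(name):
    p=vision.camera_params(name); s=robot.read_state() 
    K=np.array(p["intrinsics"]);D=np.array(p["dist_coeffs"])
    if "hand_eye" in p:
        T=np.eye(4);T[:3,:3]=R.from_rotvec(s["tcp_rot"]).as_matrix();T[:3,3]=s["tcp_pos"]
        T=T@np.array(p["hand_eye"])
    else:
        T=np.eye(4);T[:3,:3]=R.from_rotvec(np.ravel(p["rvec"])).as_matrix();T[:3,3]=np.ravel(p["tvec"]);T=np.linalg.inv(T)
    return K,D,T
def shot(name,f):
    c=cam(name);im,d=vision.capture(name)
    cv2.imwrite(f"pics/{f}.png",im[:,:,::-1]);np.savez(f"pics/{f}.npz",im=im,d=d,K=c[0],D=c[1],T=c[2])
def load(f): return np.load(f"pics/{f}.npz")
def ray(z,uv):
    p=cv2.undistortPoints(np.array(uv,float).reshape(-1,1,2),z["K"],z["D"]).reshape(-1,2)
    return np.c_[p,np.ones(len(p))]
def pts(z,uv,w=1):  # by depth
    r=ray(z,uv);o=[]
    for (u,v),q in zip(uv,r):
        u,v=int(round(u)),int(round(v));a=z["d"][max(v-w,0):v+w+1,max(u-w,0):u+w+1];a=a[a>0]
        o.append(z["T"][:3,:3]@(q*(np.median(a) if len(a) else np.nan))+z["T"][:3,3])
    return np.array(o)
def plane(z,uv,h): # ray meets z=h
    r=ray(z,uv)@z["T"][:3,:3].T;c=z["T"][:3,3]
    return c+r*((h-c[2])/r[:,2])[:,None]
def proj(z,P):
    Ti=np.linalg.inv(z["T"]);return cv2.projectPoints(np.array(P,float).reshape(-1,1,3),cv2.Rodrigues(Ti[:3,:3])[0],Ti[:3,3],z["K"],z["D"])[0].reshape(-1,2)
def cloud(z):
    v,u=np.mgrid[:400,:640];uv=np.c_[u.ravel(),v.ravel()]
    r=ray(z,uv)*z["d"].reshape(-1,1);return (r@z["T"][:3,:3].T+z["T"][:3,3]).reshape(400,640,3)
E
python3 - <<'E'
from h import *
shot("scene","s0");shot("top","t0")
a=cv2.imread("pics/s0.png");b=cv2.imread("pics/t0.png")
np.set_printoptions(precision=3,suppress=True)
for f in "s0","t0":print(load(f)["T"])
print(robot.read_state())
E
```

```text
pics
[[ 0.503 -0.468  0.727 -0.224]
 [-0.864 -0.291  0.411 -0.386]
 [ 0.02  -0.834 -0.551  0.69 ]
 [ 0.     0.     0.     1.   ]]
[[ 0.019 -0.987  0.158  0.337]
 [-1.    -0.019  0.002  0.045]
 [ 0.001 -0.158 -0.987  1.466]
 [ 0.     0.     0.     1.   ]]
{'t': 0.1, 'joints': array([ 1.073,  0.049,  0.098,  1.622, -0.   ,  1.443]), 'qvel': array([ 0.   , -0.001,  0.003, -0.001, -0.   ,  0.001]), 'tau': array([  0.002, -33.985,  32.094,   0.016,  -0.   ,  -0.   ]), 'tcp_pos': array([0.19 , 0.489, 0.252]), 'tcp_rot': array([-0.577, -3.087,  0.003]), 'force': array([ 0.018, -0.308, -0.028]), 'torque': array([0.031, 0.062, 0.009]), 'finger_force': 0.0, 'finger_gap': 1.001507086569829}
```

View pics/s0.png

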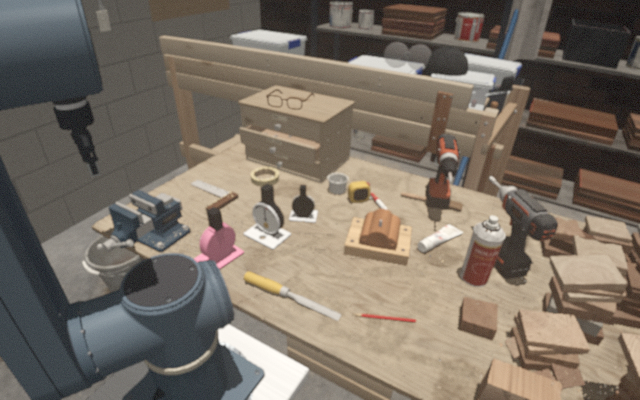

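View pics/t0.png

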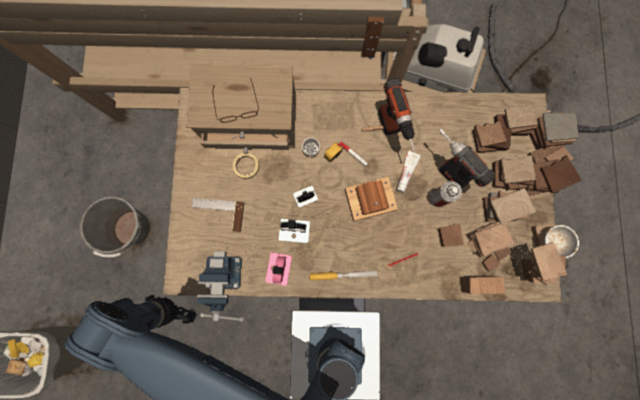

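Scene: gauge (the larger white/black one) at about (267,220), stud at (380,235); top: gauge (294,230), stud (372,198). Enlarging both and getting coarse positions.

```bash
python3 - <<'E'
from h import *
np.set_printoptions(precision=4,suppress=True)
a=cv2.imread("pics/s0.png")[170:270,225:425];b=cv2.imread("pics/t0.png")[170:260,260:420]
a=cv2.resize(a,(800,400)[:2],interpolation=cv2.INTER_CUBIC)[:, :]
b=cv2.resize(b,None,fx=5,fy=5,interpolation=cv2.INTER_CUBIC)
cv2.imwrite("pics/c1.png",np.vstack([cv2.resize(a,(560,280)),cv2.resize(b,(560,315))]))
s=load("s0");t=load("t0")
print(plane(t,[(294,230),(372,198)],0.0))
c=cloud(t);print(s["K"],t["K"],cam("wrist")[0]);print(vision.camera_params("wrist")["hand_eye"])
for n in ("s0","t0"):
  c=cloud(load(n)).reshape(-1,3)
  # gauge top: points z .1-.165
  for lo,hi,xr,yr in ((.12,.17,(.25,.45),(.0,.2)),(.07,.12,(.3,.55),(-.2,0.02))):
    m=(c[:,2]>lo)&(c[:,2]<hi)&(c[:,0]>xr[0])&(c[:,0]<xr[1])&(c[:,1]>yr[0])&(c[:,1]<yr[1])
    print(n,m.sum(),c[m].mean(0),c[m].min(0),c[m].max(0))
E
```

```text
[[ 0.4453  0.1618  0.    ]
 [ 0.5743 -0.1352  0.    ]]
[[381.9789   0.     319.044 ]
 [  0.     381.9789 198.916 ]
 [  0.       0.       1.    ]] [[384.7141   0.     324.6642]
 [  0.     384.7141 197.7812]
 [  0.       0.       1.    ]] [[291.5624   0.     320.158 ]
 [  0.     291.5624 201.8115]
 [  0.       0.       1.    ]]
[[ 0.0005 -0.9598 -0.2808  0.0708]
 [ 1.      0.0006 -0.0004 -0.    ]
 [ 0.0005 -0.2808  0.9598 -0.1209]
 [ 0.      0.      0.      1.    ]]
s0 272 [0.3586 0.1774 0.1415] [0.286  0.1455 0.12  ] [0.45   0.1995 0.1615]
s0 379 [ 0.5293 -0.1374  0.0817] [ 0.5083 -0.1829  0.07  ] [ 0.55   -0.0908  0.1109]
t0 58 [0.3571 0.1806 0.1517] [0.286  0.1491 0.1201] [0.4477 0.2    0.1621]
t0 208 [ 0.5326 -0.133   0.0826] [ 0.5098 -0.1813  0.0701] [ 0.5499 -0.0895  0.1096]
```

View pics/c1.png

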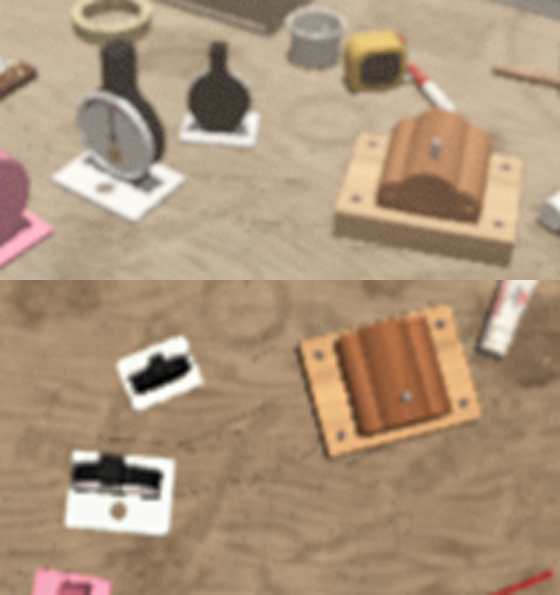

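The crop shows the gauge base corners (73,450),(175,458),(168,535),(65,527), eye (118,510); stud block corners (298,346),(448,305),(481,413),(333,457), pin top (406,397), shown with the dial facing the robot.

```bash
python3 - <<'E'
from h import *
np.set_printoptions(precision=4,suppress=True)
t=load("t0")
f=lambda L:[(260+(x+.5)/3.5-.5,170+(y-280+.5)/3.5-.5) for x,y in L]
g=plane(t,f([(73,450),(175,458),(168,535),(65,527)]),.006);print(g,g.mean(0),plane(t,f([(118,510)]),.006))
o=plane(t,f([(298,346),(448,305),(481,413),(333,457)]),.036);print(o,o.mean(0),plane(t,f([(406,397)]),.108))
an=lambda v:np.degrees(np.arctan2(v[1],v[0]))
print("gauge yaw",an(g[0]-g[3]),an(g[1]-g[2]),an(g[0]-g[1])-90,an(g[3]-g[2])-90)
print("stud yaw",an(o[0]-o[3]),an(o[1]-o[2]),an(o[0]-o[1])-90,an(o[3]-o[2])-90)
c=cloud(t).reshape(-1,3);m=(abs(c[:,0]-.46)<.04)&(abs(c[:,1]-.155)<.06)&(c[:,2]>.14);print(m.sum(),c[m].mean(0),c[m].min(0),c[m].max(0))
E
```

```text
[[0.4888 0.2142 0.006 ]
 [0.4821 0.103  0.006 ]
 [0.3988 0.1084 0.006 ]
 [0.4053 0.2197 0.006 ]] [0.4437 0.1613 0.006 ] [[0.4246 0.1632 0.006 ]]
[[ 0.6029 -0.028   0.036 ]
 [ 0.6512 -0.1902  0.036 ]
 [ 0.5337 -0.2246  0.036 ]
 [ 0.4834 -0.0665  0.036 ]] [ 0.5678 -0.1273  0.036 ] [[ 0.5388 -0.1349  0.108 ]]
gauge yaw -3.7833497946536205 -3.7461240650073764 -3.4216570392860888 -3.350308118900145
stud yaw 17.872819578562062 16.350935013904106 16.58209582487349 17.648973360051286
70 [0.4557 0.1611 0.1568] [0.4413 0.148  0.1414] [0.4712 0.174  0.1639]
```

```bash
cat >> h.py <<'E'
B=np.diag([-1.,1,-1])
def goal(pos,yaw,pitch=0,roll=0):
    s=robot.read_state();Rt=R.from_euler('ZYX',[yaw,pitch,roll],degrees=True).as_matrix()@B
    rv=R.from_matrix(Rt@R.from_rotvec(s["tcp_rot"]).as_matrix().T).as_rotvec()
    print("cm",np.round((np.array(pos)-s["tcp_pos"])*100,2),"deg",np.round(np.degrees(rv),2))
E
python3 -c "
from h import *
goal((.37,.161,.20),-3.5,-30)"
```

```text
cm [ 18.05 -32.81  -5.22] deg [ -6.32 -29.46  17.31]
```

Call:
send_rows([
  {"x": 10,"y": -18,"z": 0,"rx": -3,"ry": -14,"rz": 9},
  {"x": 10,"y": -18,"z": 0,"rx": -3,"ry": -14,"rz": 9},
  {"x": 10,"y": -18,"z": 0,"rx": -3,"ry": -14,"rz": 9},
  {"x": 10,"y": -18,"z": 0,"rx": -3,"ry": -14,"rz": 9},
  {"x": 10,"y": -18,"z": 0,"rx": -3,"ry": -14,"rz": 9},
  {"x": 18,"y": -32.8,"z": -5.2,"rx": -6.3,"ry": -29.5,"rz": 17.3},
  {"x": 18,"y": -32.8,"z": -5.2,"rx": -6.3,"ry": -29.5,"rz": 17.3},
  {"x": 18,"y": -32.8,"z": -5.2,"rx": -6.3,"ry": -29.5,"rz": 17.3},
  {"x": 18,"y": -32.8,"z": -5.2,"rx": -6.3,"ry": -29.5,"rz": 17.3},
  {"x": 18,"y": -32.8,"z": -5.2,"rx": -6.3,"ry": -29.5,"rz": 17.3},
  {"x": 18,"y": -32.8,"z": -5.2,"rx": -6.3,"ry": -29.5,"rz": 17.3},
  {"x": 18,"y": -32.8,"z": -5.2,"rx": -6.3,"ry": -29.5,"rz": 17.3},
])

```text
$.increments[0]: bad value
```

```bash
python3 - <<'E'
from h import *
shot("wrist","w1");z=load("w1")
s=robot.read_state();print(s["t"],s["tcp_pos"])
a=cv2.imread("pics/w1.png");print(proj(z,[[.444,.161,.06],[.456,.161,.136],[.424,.163,.006]]))
c=proj(z,[[.444,.161,.06]])[0].astype(int)
k=a[max(c[1]-60,0):c[1]+60,max(c[0]-80,0):c[0]+80];print(max(c[0]-80,0),max(c[1]-60,0))
k=cv2.resize(k,None,fx=5,fy=5,interpolation=cv2.INTER_CUBIC);cv2.imwrite("pics/c2.png",k)
E
```

```text
0.15 [0.18954378 0.48911988 0.25237325]
[[177.53783901 416.42453923]
 [156.41681258 478.1401648 ]
 [187.15256279 376.66761564]]
97 356
```

View pics/c2.png

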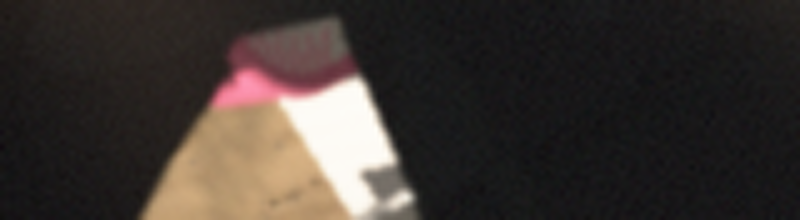

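The move was refused (probably "jaw" is missing), so that picture shows only the start view: pink gauge and base edge. Resending with all fields.

Call:
send_rows([
  {"x": 10,"y": -18,"z": 0,"rx": -3,"ry": -14,"rz": 9,"jaw": 0},
  {"x": 10,"y": -18,"z": 0,"rx": -3,"ry": -14,"rz": 9,"jaw": 0},
  {"x": 10,"y": -18,"z": 0,"rx": -3,"ry": -14,"rz": 9,"jaw": 0},
  {"x": 10,"y": -18,"z": 0,"rx": -3,"ry": -14,"rz": 9,"jaw": 0},
  {"x": 10,"y": -18,"z": 0,"rx": -3,"ry": -14,"rz": 9,"jaw": 0},
  {"x": 18,"y": -32.8,"z": -5.2,"rx": -6.3,"ry": -29.5,"rz": 17.3,"jaw": 0},
  {"x": 18,"y": -32.8,"z": -5.2,"rx": -6.3,"ry": -29.5,"rz": 17.3,"jaw": 0},
  {"x": 18,"y": -32.8,"z": -5.2,"rx": -6.3,"ry": -29.5,"rz": 17.3,"jaw": 0},
  {"x": 18,"y": -32.8,"z": -5.2,"rx": -6.3,"ry": -29.5,"rz": 17.3,"jaw": 0},
  {"x": 18,"y": -32.8,"z": -5.2,"rx": -6.3,"ry": -29.5,"rz": 17.3,"jaw": 0},
  {"x": 18,"y": -32.8,"z": -5.2,"rx": -6.3,"ry": -29.5,"rz": 17.3,"jaw": 0},
  {"x": 18,"y": -32.8,"z": -5.2,"rx": -6.3,"ry": -29.5,"rz": 17.3,"jaw": 0},
  {"x": 18,"y": -32.8,"z": -5.2,"rx": -6.3,"ry": -29.5,"rz": 17.3,"jaw": 0},
])

```text
t: 1.23
tcp_pos: [0.3697, 0.1622, 0.2019]
tcp_rot: [0.078, 2.616, -0.017]
force: [0.3, 0.4, -0.1]
finger_gap: 1.0
finger_force: 0.0
```

```bash
cat >> h.py <<'E'
def dialwarp(z,G,f,half=52,px=5.):
    """G: 4x4 gauge pose; face-on picture of the dial, y left, z up, px per mm, centre at middle"""
    n=int(2*half*px);v,u=np.mgrid[:n,:n]
    P=np.stack([np.full(u.shape,-.0125),(half-u/px)/1e3,.06+(half-v/px)/1e3,np.ones(u.shape)],-1)@G.T
    m=proj(z,P[...,:3].reshape(-1,3)).astype(np.float32).reshape(n,n,2)
    w=cv2.remap(z["im"],m[...,0],m[...,1],cv2.INTER_CUBIC);cv2.imwrite(f"pics/{f}.png",w[:,:,::-1]);return w
def pose(p,yaw,pitch=0,roll=0):
    T=np.eye(4);T[:3,:3]=R.from_euler('ZYX',[yaw,pitch,roll],degrees=True).as_matrix();T[:3,3]=p;return T
E
python3 - <<'E'
from h import *
shot("wrist","w2");z=load("w2")
w=dialwarp(z,pose((.4557,.1608,0),-3.5),"d2")
a=np.hstack([cv2.resize(cv2.imread("pics/w2.png")[60:360,120:520],(400,300)),cv2.resize(w[:,:,::-1],(400,400))[:300] if 0 else cv2.resize(w[:,:,::-1],(300,300))])
b=cv2.imread("pics/d2.png")
h=np.zeros((520,800,3),np.uint8);h[:,280:]=b;h[:275,:280]=cv2.resize(cv2.imread("pics/w2.png")[:,117:523],(280,275));cv2.imwrite("pics/c3.png",h)
E
```

```text
(no output)
```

View pics/c3.png

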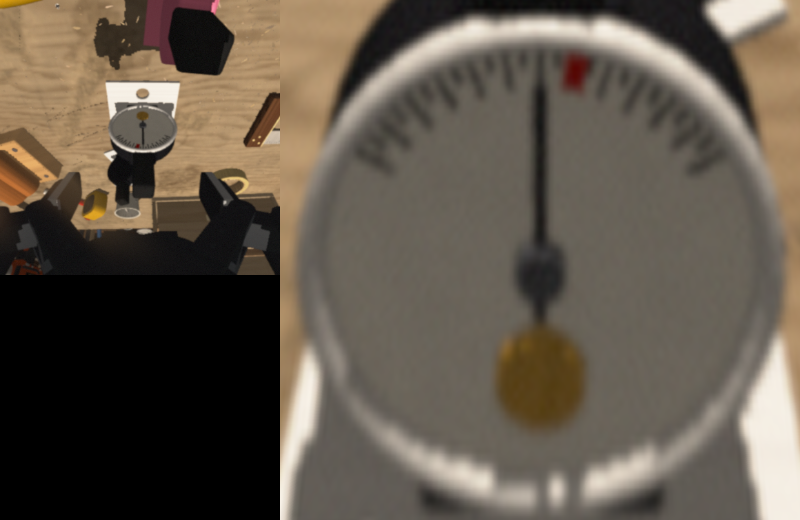

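Face-on dial: needle upright at (540, 85–272), red mark at (576,73), about 10° clockwise. Refining the mark and computing the grasp.

```bash
python3 - <<'E'
from h import *
w=cv2.imread("pics/d2.png").astype(int)
m=(w[...,2]-w[...,1]>60)&(w[...,2]-w[...,0]>60);v,u=np.nonzero(m[:150]);W=(w[...,2]-w[...,1])[v,u]
print(m[:150].sum(),np.average(u,weights=W),np.average(v,weights=W))
g=w.sum(2)
for r in (90,110,130,150,180,200,220):
  x=np.arange(230,290);d=np.clip(250-g[r,230:290],0,None);print(r,(x*d).sum()/max(d.sum(),1))
b=(w[...,2]-w[...,0]>45)&(w[...,2]<200);b[:300]=0;b[450:]=0;b[:,:180]=0;b[:,340:]=0;v2,u2=np.nonzero(b);print("bob",u2.mean(),v2.mean())
hub=(g[230:310,220:300]<200);a,c=np.nonzero(hub);print("hub",c.mean()+220,a.mean()+230)
goal((.455,.161,.20),-3.5); goal((.455,.161,.139),-3.5)
E
```

```text
292 295.06347022990764 71.5306052269601
90 262.22865554465164
110 259.5584600760456
130 259.5450191570881
150 259.89417423837523
180 259.474297827239
200 259.4495060373216
220 260.037178786222
bob 259.28627274094123 377.14569237708616
hub 260.73612642410876 271.9294377067255
cm [ 8.53 -0.18 -0.22] deg [ 1.61 30.03 -0.14]
cm [ 8.53 -0.18 -6.32] deg [ 1.61 30.03 -0.14]
```

Call:
send_rows([
  {"x": 4.3,"y": -0.1,"z": 2,"rx": 0.8,"ry": 15,"rz": 0,"jaw": 0},
  {"x": 4.3,"y": -0.1,"z": 2,"rx": 0.8,"ry": 15,"rz": 0,"jaw": 0},
  {"x": 8.5,"y": -0.2,"z": 1,"rx": 1.6,"ry": 30,"rz": -0.1,"jaw": 0},
  {"x": 8.5,"y": -0.2,"z": 1,"rx": 1.6,"ry": 30,"rz": -0.1,"jaw": 0},
  {"x": 8.5,"y": -0.2,"z": 1,"rx": 1.6,"ry": 30,"rz": -0.1,"jaw": 0},
  {"x": 8.5,"y": -0.2,"z": -2,"rx": 1.6,"ry": 30,"rz": -0.1,"jaw": 0},
  {"x": 8.5,"y": -0.2,"z": -4.5,"rx": 1.6,"ry": 30,"rz": -0.1,"jaw": 0},
  {"x": 8.5,"y": -0.2,"z": -6.3,"rx": 1.6,"ry": 30,"rz": -0.1,"jaw": 0},
  {"x": 8.5,"y": -0.2,"z": -6.3,"rx": 1.6,"ry": 30,"rz": -0.1,"jaw": 0},
  {"x": 8.5,"y": -0.2,"z": -6.3,"rx": 1.6,"ry": 30,"rz": -0.1,"jaw": 0},
])

```text
t: 2.12
tcp_pos: [0.4539, 0.161, 0.1373]
tcp_rot: [-0.092, -3.137, 0.004]
force: [0.7, -0.4, -0.4]
finger_gap: 1.003
finger_force: 0.0
```

```bash
python3 -c "
from h import *
goal((.455,.161,.139),-3.5)
shot('wrist','w3');a=cv2.imread('pics/w3.png');cv2.imwrite('pics/c4.png',a)"
```

```text
cm [ 0.11 -0.    0.17] deg [ 0.14 -0.17 -0.13]
```

View pics/c4.png

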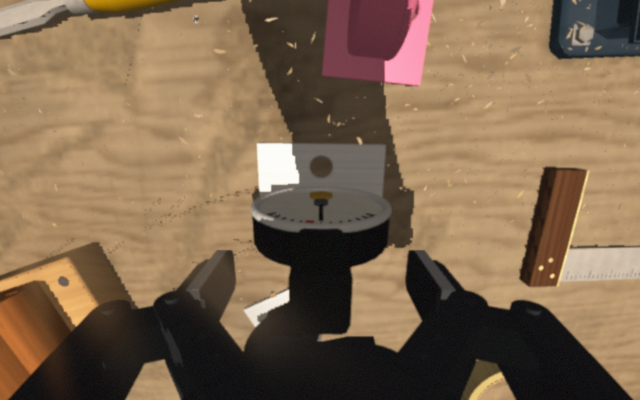

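Gauge is centred between the fingers, eye at (320,166). Closing.

Call:
send_rows([
  {"x": 0,"y": 0,"z": 0,"rx": 0,"ry": 0,"rz": 0,"jaw": 150},
  {"x": 0,"y": 0,"z": 0,"rx": 0,"ry": 0,"rz": 0,"jaw": 255},
  {"x": 0,"y": 0,"z": 0,"rx": 0,"ry": 0,"rz": 0,"jaw": 255},
  {"x": 0,"y": 0,"z": 0,"rx": 0,"ry": 0,"rz": 0,"jaw": 255},
  {"x": 0,"y": 0,"z": 0,"rx": 0,"ry": 0,"rz": 0,"jaw": 255},
  {"x": 0,"y": 0,"z": 0,"rx": 0,"ry": 0,"rz": 0,"jaw": 255},
  {"x": 0,"y": 0,"z": 0,"rx": 0,"ry": 0,"rz": 0,"jaw": 255},
  {"x": 0,"y": 0,"z": 0,"rx": 0,"ry": 0,"rz": 0,"jaw": 255},
  {"x": 0,"y": 0,"z": 0,"rx": 0,"ry": 0,"rz": 0,"jaw": 255},
  {"x": 0,"y": 0,"z": 0,"rx": 0,"ry": 0,"rz": 0,"jaw": 255},
])

```text
t: 3.0
tcp_pos: [0.4553, 0.1599, 0.1392]
tcp_rot: [0.097, 3.139, -0.001]
force: [-0.5, 2.8, 6.5]
finger_gap: 0.297
finger_force: 63.2
```

```bash
cat >> h.py <<'E'
def eyepx(f,pred,rad=14):
    "centroid of the eye (darker, not white) round pred"
    im=load(f)["im"].astype(int);u0,v0=int(pred[0])-rad-6,int(pred[1])-rad-3
    return im[v0:v0+2*rad,u0:u0+2*rad+12],u0,v0
E
python3 - <<'E'
from h import *
np.set_printoptions(precision=4,suppress=True)
s=robot.read_state();print(s["tcp_pos"],s["tcp_rot"],s["finger_gap"],s["force"])
shot('wrist','w4');z=load('w4')
c=z["im"].astype(int)[150:185,300:342];br=c[...,0]-c[...,2]
th=(br.max()+np.median(br))/2;v,u=np.nonzero(br>30);print(br.max(),np.median(br),len(u),u.mean()+300,v.mean()+150,u.min()+300,u.max()+300,v.min()+150,v.max()+150)
e=plane(z,[(u.mean()+300,v.mean()+150)],.004)[0];print("eye",e)
T=np.eye(4);T[:3,:3]=R.from_rotvec(s["tcp_rot"]).as_matrix();T[:3,3]=s["tcp_pos"]
print("eye in tool",T[:3,:3].T@(np.r_[e[:2],0]-T[:3,3]))
a=cv2.imread('pics/w4.png');
k=cv2.resize(a[130:260,230:410],None,fx=4,fy=4,interpolation=cv2.INTER_CUBIC);cv2.imwrite('pics/c5.png',k)
# base edge y yaw from corners need view
w=dialwarp(z,pose((.4557,.1608,0),-3.5),"d4")
E
```

```text
[0.4553 0.1599 0.1392] [ 0.0972  3.1385 -0.0012] 0.2971900809528357 [-0.5338  2.8075  6.4761]<stdin>:6: RuntimeWarning: Mean of empty slice.
  ret = ret.dtype.type(ret / rcount)
Traceback (most recent call last):
ValueError: zero-size array to reduction operation minimum which has no identity
```

```bash
cat >> h.py <<'E'
def findeye(f,box=(295,150,347,185)):
    u0,v0,u1,v1=box;c=load(f)["im"].astype(int)[v0:v1,u0:u1];br=c[...,0]-c[...,2]
    g=(br-np.median(br)).clip(0);m=(br>(br.max()+np.median(br))/2).astype(np.uint8)
    n,l,st,ce=cv2.connectedComponentsWithStats(m);i=1+np.argmax(st[1:,4]);return ce[i]+[u0,v0],st[i],br.max(),np.median(br)
def tool():
    s=robot.read_state();T=np.eye(4);T[:3,:3]=R.from_rotvec(s["tcp_rot"]).as_matrix();T[:3,3]=s["tcp_pos"];return T
E
python3 - <<'E'
from h import *
np.set_printoptions(precision=4,suppress=True)
z=load('w4');c,st,a,b=findeye('w4');print(c,st,a,b)
e=plane(z,[c],.003)[0];T=tool();print("eye",e,"in tool",T[:3,:3].T@(np.r_[e[:2],0]-T[:3,3]))
# gauge origin in tool if plate flat on bench, eye at x=-32, yaw?
a=cv2.imread('pics/w4.png')
k=cv2.resize(a[130:260,230:410],None,fx=4,fy=4,interpolation=cv2.INTER_CUBIC);cv2.imwrite('pics/c5.png',k)
E
```

```text
[320.9444 163.7284] [ 16   4  21  20 324] 29 13.0
eye [0.4248 0.162  0.003 ] in tool [0.0308 0.0004 0.1391]
```

View pics/c5.png

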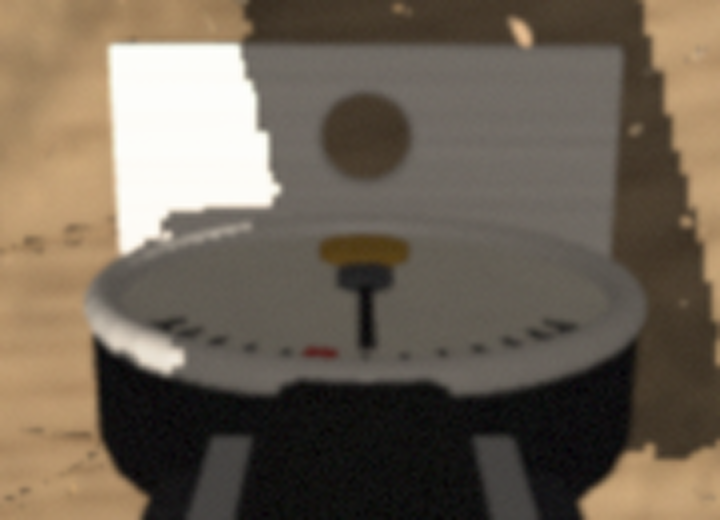

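Eye centre is at crop (366,137); plate edge is parallel to the tool. Mark sits left of the needle in this inverted view, as expected. Lifting and moving to a hover behind the pin.

```bash
python3 -c "
from h import *
goal((.626,-.109,.29),17.1)"
```

```text
cm [ 17.07 -26.88  15.08] deg [ 0.03  0.09 20.65]
```

Call:
send_rows([
  {"x": 0,"y": 0,"z": 2,"rx": 0,"ry": 0,"rz": 0,"jaw": 255},
  {"x": 0,"y": 0,"z": 5,"rx": 0,"ry": 0,"rz": 0,"jaw": 255},
  {"x": 0,"y": 0,"z": 9,"rx": 0,"ry": 0,"rz": 0,"jaw": 255},
  {"x": 0,"y": 0,"z": 12.5,"rx": 0,"ry": 0,"rz": 0,"jaw": 255},
  {"x": 0.7,"y": -1,"z": 15,"rx": 0,"ry": 0,"rz": 1,"jaw": 255},
  {"x": 2,"y": -3,"z": 15,"rx": 0,"ry": 0,"rz": 2.5,"jaw": 255},
  {"x": 4,"y": -6,"z": 15,"rx": 0,"ry": 0,"rz": 5,"jaw": 255},
  {"x": 6,"y": -9.5,"z": 15,"rx": 0,"ry": 0,"rz": 7.5,"jaw": 255},
  {"x": 8,"y": -13,"z": 15,"rx": 0,"ry": 0,"rz": 10,"jaw": 255},
  {"x": 10.3,"y": -16.5,"z": 15,"rx": 0,"ry": 0,"rz": 12.5,"jaw": 255},
  {"x": 12.5,"y": -20,"z": 15,"rx": 0,"ry": 0,"rz": 15,"jaw": 255},
  {"x": 14.5,"y": -23,"z": 15,"rx": 0,"ry": 0,"rz": 18,"jaw": 255},
  {"x": 16,"y": -25.3,"z": 15,"rx": 0,"ry": 0,"rz": 20,"jaw": 255},
  {"x": 17,"y": -26.6,"z": 15,"rx": 0,"ry": 0,"rz": 20.6,"jaw": 255},
  {"x": 17.1,"y": -26.9,"z": 15.1,"rx": 0,"ry": 0,"rz": 20.6,"jaw": 255},
  {"x": 17.1,"y": -26.9,"z": 15.1,"rx": 0,"ry": 0,"rz": 20.6,"jaw": 255},
  {"x": 17.1,"y": -26.9,"z": 15.1,"rx": 0,"ry": 0,"rz": 20.6,"jaw": 255},
  {"x": 17.1,"y": -26.9,"z": 15.1,"rx": 0,"ry": 0,"rz": 20.6,"jaw": 255},
])

```text
t: 4.55
tcp_pos: [0.6249, -0.1085, 0.2884]
tcp_rot: [0.467, -3.105, 0.001]
force: [-0.4, -0.5, -5.2]
finger_gap: 0.301
finger_force: 62.1
```

```bash
python3 - <<'E'
from h import *
np.set_printoptions(precision=4,suppress=True)
s=robot.read_state();print(s["tcp_pos"],s["tcp_rot"],s["finger_gap"],s["force"],s["torque"],s["joints"])
shot('wrist','w5');z=load('w5')
print(proj(z,[[.539,-.1355,.108],[.539,-.1355,.09],[.5678,-.1273,.09]]))
a=cv2.imread('pics/w5.png');b=cv2.resize(a[0:260,170:470],None,fx=2.6,fy=2.3,interpolation=cv2.INTER_CUBIC);print(b.shape);cv2.imwrite("pics/c6.png",b)
E
```

```text
[ 0.6249 -0.1085  0.2884] [ 0.4667 -3.1048  0.0007] 0.30110346555501666 [-0.4221 -0.5404 -5.2427] [-0.0072 -0.0089 -0.0107] [-0.2769  0.3656  0.538   1.7447 -0.0012 -0.5753]
[[320.1197  97.0911]
 [320.1393  98.2622]
 [319.5357 127.7635]]
(598, 780, 3)
```

View pics/c6.png

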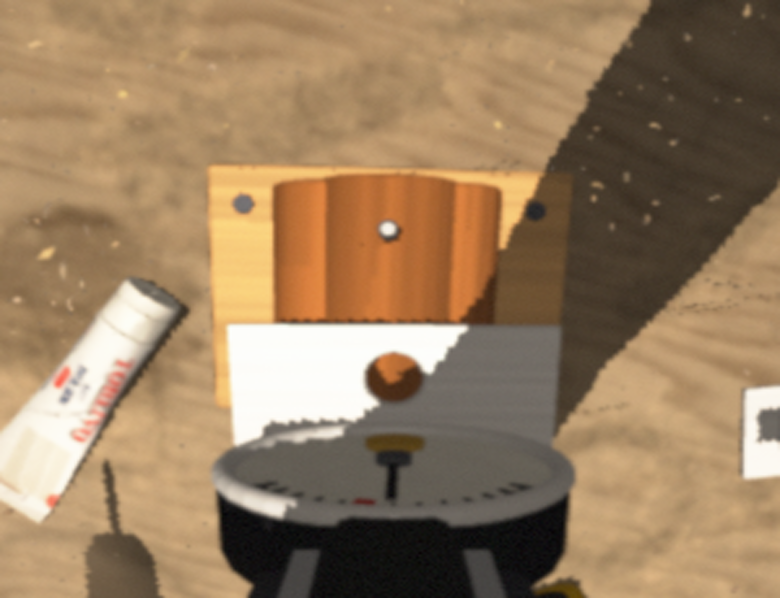

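Pin top at crop (388,229), eye at (394,377); board front corners (208,166),(572,172) with screws (243,203),(536,211). Computing yaw and offset from these.

```bash
python3 - <<'E'
from h import *
np.set_printoptions(precision=4,suppress=True)
z=load('w5');f=lambda L:[(170+(x+.5)/2.6-.5,(y+.5)/2.3-.5) for x,y in L]
an=lambda v:np.degrees(np.arctan2(v[1],v[0]))
b=plane(z,f([(208,166),(572,172),(243,203),(536,211),(217,405)]),.036);print(b,an(b[1]-b[0])-90,an(b[3]-b[2])-90,an(b[4]-b[0]))
# bright pin centroid
u,v=f([(388,229)])[0];im=z["im"][int(v)-6:int(v)+7,int(u)-8:int(u)+9].astype(int);m=im.min(2)>100
vv,uu=np.nonzero(m);pu=(uu.mean()+int(u)-8,vv.mean()+int(v)-6);print(m.sum(),u,v,pu)
pin=plane(z,[pu],.107)[0];print("pin",pin)
e=f([(394,377)])[0];T=tool();ez=T[2,3]-.1361
E=plane(z,[e],ez)[0];print("eye",e,E,"in tool",T[:3,:3].T@(E-T[:3,3]))
w=dialwarp(z,T@np.block([[B@np.eye(3),np.array([[-.0012],[.0004],[.1391]])],[np.zeros((1,3)),np.ones((1,1))]]),"d5")
# crown edges lines for yaw: at z~.075 approx
c=plane(z,f([(326,185),(327,315),(455,185),(450,315)]),.078);print(an(c[1]-c[0]),an(c[3]-c[2]),c)
for yaw in (15.8,16.5):
  t=pin+R.from_euler('z',yaw,degrees=True).apply([.031,0,0]);print(yaw,t);goal((t[0],t[1],.265),yaw)
E
```

```text
[[ 0.5316 -0.2258  0.036 ]
 [ 0.4852 -0.0652  0.036 ]
 [ 0.5446 -0.2058  0.036 ]
 [ 0.5083 -0.0745  0.036 ]
 [ 0.6531 -0.1918  0.036 ]] 16.11162647504875 15.438667701515413 15.639358273996407
41 318.9230769230769 99.28260869565219 (np.float64(318.7560975609756), np.float64(99.0))
pin [ 0.541  -0.1363  0.107 ]
eye (321.2307692307692, 163.63043478260872) [ 0.5948 -0.1172  0.1529] in tool [0.0314 0.0005 0.1361]
16.304736519203285 16.25578309457161 [[ 0.5285 -0.1666  0.078 ]
 [ 0.5853 -0.15    0.078 ]
 [ 0.513  -0.1162  0.078 ]
 [ 0.5698 -0.0996  0.078 ]]
15.8 [ 0.5709 -0.1278  0.107 ]
cm [-5.42 -1.95 -2.4 ] deg [ 0.06 -0.05 -1.31]
16.5 [ 0.5708 -0.1275  0.107 ]
cm [-5.43 -1.92 -2.4 ] deg [ 0.06 -0.05 -0.61]
```

Call:
send_rows([
  {"x": -1.5,"y": -0.5,"z": 0,"rx": 0,"ry": 0,"rz": -0.4,"jaw": 255},
  {"x": -3.5,"y": -1.2,"z": -0.5,"rx": 0,"ry": 0,"rz": -1,"jaw": 255},
  {"x": -5,"y": -1.8,"z": -1.5,"rx": 0,"ry": 0,"rz": -1,"jaw": 255},
  {"x": -5.4,"y": -1.9,"z": -2.4,"rx": 0,"ry": 0,"rz": -1,"jaw": 255},
  {"x": -5.4,"y": -1.9,"z": -3,"rx": 0,"ry": 0,"rz": -1,"jaw": 255},
  {"x": -5.4,"y": -1.9,"z": -3,"rx": 0,"ry": 0,"rz": -1,"jaw": 255},
  {"x": -5.4,"y": -1.9,"z": -3,"rx": 0,"ry": 0,"rz": -1,"jaw": 255},
  {"x": -5.4,"y": -1.9,"z": -3,"rx": 0,"ry": 0,"rz": -1,"jaw": 255},
])

```text
t: 5.27
tcp_pos: [0.5723, -0.1279, 0.2599]
tcp_rot: [-0.44, 3.109, -0.003]
force: [-0.6, 0.1, -3.6]
finger_gap: 0.298
finger_force: 62.1
```

```bash
python3 - <<'E'
from h import *
np.set_printoptions(precision=4,suppress=True)
shot('wrist','w6');z=load('w6');T=tool();print(T[:3,3])
ez=T[2,3]-.139
E=T@[.0311,.0005,.139,1];print("eye",E,proj(z,[E[:3]]))
print("pin exp",proj(z,[[.541,-.1363,.108],[.541,-.1363,.09]]))
a=cv2.imread('pics/w6.png');b=cv2.resize(a[130:230,250:390],None,fx=5,fy=5,interpolation=cv2.INTER_CUBIC);cv2.imwrite("pics/c7.png",b)
goal((.5709,-.1277,.232),16.1)
E
```

```text
[ 0.5725 -0.1281  0.26  ]
eye [ 0.5427 -0.1365  0.121   1.    ] [[320.9736 163.1655]]
pin exp [[321.7357 159.3312]
 [321.6976 156.7756]]
cm [-0.16  0.04 -2.8 ] deg [0.12 0.11 0.  ]
```

View pics/c7.png

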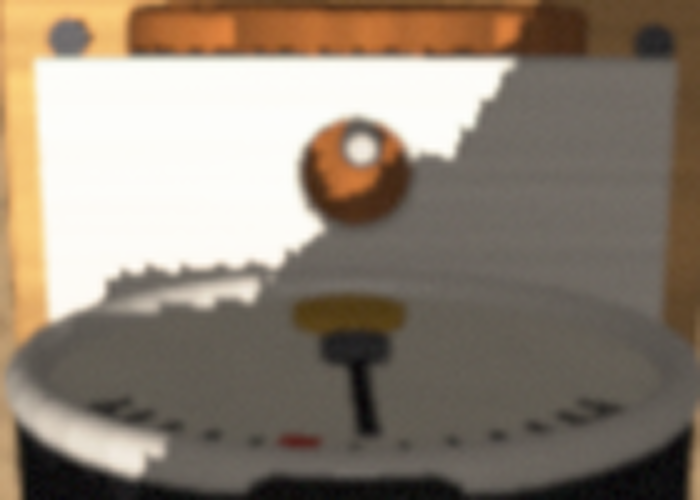

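Pin top shows through the eye at crop (361,147), eye centre (356,172); it matches the prediction. Descending.

Call:
send_rows([
  {"x": -0.2,"y": 0,"z": -0.5,"rx": 0.1,"ry": 0.1,"rz": 0,"jaw": 255},
  {"x": -0.2,"y": 0,"z": -1,"rx": 0.1,"ry": 0.1,"rz": 0,"jaw": 255},
  {"x": -0.2,"y": 0,"z": -1.5,"rx": 0.1,"ry": 0.1,"rz": 0,"jaw": 255},
  {"x": -0.2,"y": 0,"z": -2,"rx": 0.1,"ry": 0.1,"rz": 0,"jaw": 255},
  {"x": -0.2,"y": 0,"z": -2.4,"rx": 0.1,"ry": 0.1,"rz": 0,"jaw": 255},
  {"x": -0.2,"y": 0,"z": -2.6,"rx": 0.1,"ry": 0.1,"rz": 0,"jaw": 255},
  {"x": -0.2,"y": 0,"z": -2.7,"rx": 0.1,"ry": 0.1,"rz": 0,"jaw": 255},
  {"x": -0.2,"y": 0,"z": -2.7,"rx": 0.1,"ry": 0.1,"rz": 0,"jaw": 255},
])

```text
t: 5.98
tcp_pos: [0.5696, -0.1285, 0.2319]
tcp_rot: [0.438, -3.109, -0.001]
force: [0.2, -0.6, -5.5]
finger_gap: 0.296
finger_force: 62.2
```

```bash
python3 - <<'E'
from h import *
s=robot.read_state();print(s["force"],s["torque"]);goal((.5709,-.1277,.229),16.1)
E
```

```text
[ 0.20737416 -0.63431704 -5.53432789] [-0.0142804  -0.00268539 -0.04711384]
cm [ 0.13  0.08 -0.29] deg [-0.02 -0.11  0.06]
```

Call:
send_rows([
  {"x": 0.1,"y": 0.1,"z": -0.1,"rx": 0,"ry": -0.1,"rz": 0,"jaw": 255},
  {"x": 0.1,"y": 0.1,"z": -0.2,"rx": 0,"ry": -0.1,"rz": 0,"jaw": 255},
  {"x": 0.1,"y": 0.1,"z": -0.3,"rx": 0,"ry": -0.1,"rz": 0,"jaw": 255},
  {"x": 0.1,"y": 0.1,"z": -0.3,"rx": 0,"ry": -0.1,"rz": 0,"jaw": 255},
  {"x": 0.1,"y": 0.1,"z": -0.3,"rx": 0,"ry": -0.1,"rz": 0,"jaw": 255},
])

```text
t: 6.4
tcp_pos: [0.5707, -0.1275, 0.2294]
tcp_rot: [-0.438, 3.11, -0.0]
force: [-0.7, 0.5, -5.5]
finger_gap: 0.296
finger_force: 62.2
```

Call:
send_rows([
  {"x": 0,"y": 0,"z": -0.1,"rx": 0,"ry": 0,"rz": 0,"jaw": 255},
  {"x": 0,"y": 0,"z": -0.1,"rx": 0,"ry": 0,"rz": 0,"jaw": 255},
  {"x": 0,"y": 0,"z": -0.1,"rx": 0,"ry": 0,"rz": 0,"jaw": 255},
])

```text
t: 6.65
tcp_pos: [0.5709, -0.1275, 0.2291]
tcp_rot: [-0.438, 3.109, -0.001]
force: [-0.6, 0.5, -1.5]
finger_gap: 0.295
finger_force: 62.6
```

Call:
send_rows([
  {"x": 0,"y": 0,"z": -0.1,"rx": 0,"ry": 0,"rz": 0,"jaw": 255},
  {"x": 0,"y": 0,"z": -0.1,"rx": 0,"ry": 0,"rz": 0,"jaw": 255},
  {"x": 0,"y": 0,"z": -0.1,"rx": 0,"ry": 0,"rz": 0,"jaw": 255},
])

```text
t: 6.9
tcp_pos: [0.571, -0.1275, 0.229]
tcp_rot: [-0.438, 3.108, -0.001]
force: [-1.9, 1.3, 5.1]
finger_gap: 0.298
finger_force: 63.3
```

Call:
send_rows([
  {"x": -0.13,"y": 0.47,"z": -0.01,"rx": -1.92,"ry": -0.55,"rz": 0,"jaw": 255},
  {"x": -0.13,"y": 0.47,"z": -0.01,"rx": -1.92,"ry": -0.55,"rz": 0,"jaw": 255},
  {"x": -0.27,"y": 0.93,"z": -0.03,"rx": -3.84,"ry": -1.11,"rz": 0,"jaw": 255},
  {"x": -0.27,"y": 0.93,"z": -0.03,"rx": -3.84,"ry": -1.11,"rz": 0,"jaw": 255},
  {"x": -0.4,"y": 1.4,"z": -0.06,"rx": -5.77,"ry": -1.66,"rz": 0,"jaw": 255},
  {"x": -0.4,"y": 1.4,"z": -0.06,"rx": -5.77,"ry": -1.66,"rz": 0,"jaw": 255},
  {"x": -0.54,"y": 1.86,"z": -0.1,"rx": -7.69,"ry": -2.22,"rz": 0,"jaw": 255},
  {"x": -0.54,"y": 1.86,"z": -0.1,"rx": -7.69,"ry": -2.22,"rz": 0,"jaw": 255},
  {"x": -0.67,"y": 2.33,"z": -0.16,"rx": -9.61,"ry": -2.77,"rz": 0,"jaw": 255},
  {"x": -0.67,"y": 2.33,"z": -0.16,"rx": -9.61,"ry": -2.77,"rz": 0,"jaw": 255},
  {"x": -0.67,"y": 2.33,"z": -0.16,"rx": -9.61,"ry": -2.77,"rz": 0,"jaw": 255},
  {"x": -0.67,"y": 2.33,"z": -0.16,"rx": -9.61,"ry": -2.77,"rz": 0,"jaw": 255},
  {"x": -0.67,"y": 2.33,"z": -0.16,"rx": -9.61,"ry": -2.77,"rz": 0,"jaw": 255},
  {"x": -0.67,"y": 2.33,"z": -0.16,"rx": -9.61,"ry": -2.77,"rz": 0,"jaw": 255},
  {"x": -0.67,"y": 2.33,"z": -0.16,"rx": -9.61,"ry": -2.77,"rz": 0,"jaw": 255},
  {"x": -0.67,"y": 2.33,"z": -0.16,"rx": -9.61,"ry": -2.77,"rz": 0,"jaw": 255},
])

```text
t: 8.23
tcp_pos: [0.5649, -0.1032, 0.2273]
tcp_rot: [-0.434, 3.071, -0.264]
force: [-1.4, 4.8, 7.4]
finger_gap: 0.292
finger_force: 63.7
```

Call:
send_rows([
  {"x": 0,"y": 0,"z": 0,"rx": 0,"ry": 0,"rz": 0,"jaw": 255},
  {"x": 0,"y": 0,"z": 0,"rx": 0,"ry": 0,"rz": 0,"jaw": 255},
  {"x": 0,"y": 0,"z": 0,"rx": 0,"ry": 0,"rz": 0,"jaw": 255},
  {"x": 0,"y": 0,"z": 0,"rx": 0,"ry": 0,"rz": 0,"jaw": 255},
  {"x": 0,"y": 0,"z": 0,"rx": 0,"ry": 0,"rz": 0,"jaw": 255},
  {"x": 0,"y": 0,"z": 0,"rx": 0,"ry": 0,"rz": 0,"jaw": 255},
  {"x": 0,"y": 0,"z": 0,"rx": 0,"ry": 0,"rz": 0,"jaw": 255},
  {"x": 0,"y": 0,"z": 0,"rx": 0,"ry": 0,"rz": 0,"jaw": 255},
  {"x": 0,"y": 0,"z": 0,"rx": 0,"ry": 0,"rz": 0,"jaw": 255},
  {"x": 0,"y": 0,"z": 0,"rx": 0,"ry": 0,"rz": 0,"jaw": 255},
  {"x": 0,"y": 0,"z": 0,"rx": 0,"ry": 0,"rz": 0,"jaw": 255},
  {"x": 0,"y": 0,"z": 0,"rx": 0,"ry": 0,"rz": 0,"jaw": 255},
  {"x": 0,"y": 0,"z": 0,"rx": 0,"ry": 0,"rz": 0,"jaw": 255},
  {"x": 0,"y": 0,"z": 0,"rx": 0,"ry": 0,"rz": 0,"jaw": 255},
])

```text
t: 9.4
tcp_pos: [0.565, -0.1032, 0.2273]
tcp_rot: [-0.434, 3.071, -0.264]
force: [-1.2, 4.5, 7.4]
finger_gap: 0.3
finger_force: 63.7
```

```bash
python3 - <<'E'
from h import *
np.set_printoptions(precision=4,suppress=True)
s=robot.read_state();print(s["t"],s["force"],s["torque"])
shot('wrist','w7');z=load('w7');T=tool();Rg=T[:3,:3]@B
e=R.from_matrix(Rg).as_euler('ZYX',degrees=True);print("yaw pitch roll",e,"expected tcp tilt",np.degrees(np.arccos(Rg[2,2])))
G=np.eye(4);G[:3,:3]=Rg;G[:3,3]=(T@[-.001,.0005,.139,1])[:3];print("gauge origin",G[:3,3])
w=dialwarp(z,G,"d7")
a=cv2.imread('pics/w7.png');b=cv2.resize(a[130:260,250:390],None,fx=3,fy=4,interpolation=cv2.INTER_CUBIC)
d=cv2.imread("pics/d7.png")[:,80:440]
h=np.zeros((520,780,3),np.uint8);h[:,:420]=b;h[:,420:]=d;cv2.imwrite("pics/c8.png",h)
E
```

```text
9.4 [-1.1963  4.5227  7.3932] [ 1.2091  0.6756 -0.1533]
yaw pitch roll [16.1033 -0.2424 -9.8756] expected tcp tilt 9.878568668332438
gauge origin [ 0.5729 -0.1252  0.0902]
```

View pics/c8.png

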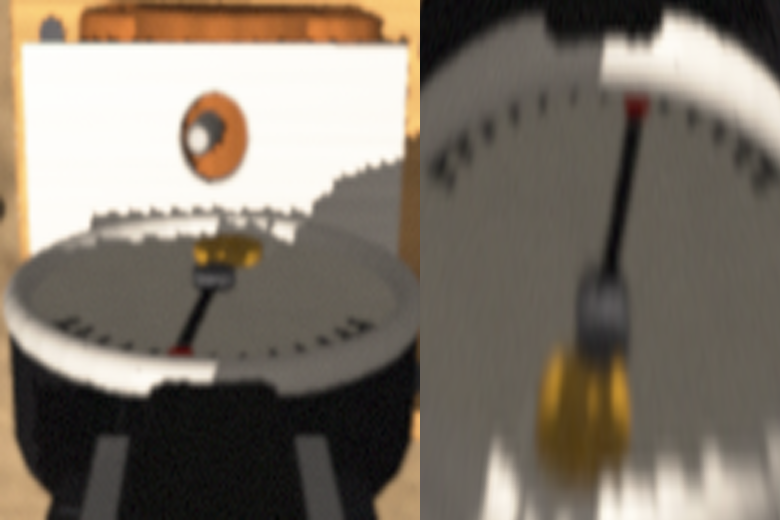

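Pin stands in the eye (root about (213,130), eye centre (214,137)) and the needle (603,305)→(635,110) points into the red mark (637,104). One numeric check of the residual.

```bash
python3 - <<'E'
from h import *
T=tool();Rg=T[:3,:3]@B;G=np.eye(4);G[:3,:3]=Rg;G[:3,3]=(T@[-.001,.0005,.139,1])[:3]
for i in range(4):
  shot('wrist',f'w8{i}');w=dialwarp(load(f'w8{i}'),G,"d8").astype(int)  # RGB
  rd=w[...,0]-w[...,1];v,u=np.nonzero((rd>45)&(np.abs(w[...,1]-w[...,2])<25)&(w[...,0]<210));k=(v<150)&(v>70);u,v=u[k],v[k]
  g=w.sum(2);rows=np.arange(135,255,5);xs=[]
  for r in rows:
    x=np.arange(230,330);d=np.clip(200-g[r,230:330],0,None);xs.append((x*d).sum()/max(d.sum(),1))
  p=np.polyfit(rows,xs,1);print(k.sum(),"mark",u.mean(),v.mean(),"needle there",np.polyval(p,v.mean()),"slope deg",-np.degrees(np.arctan(p[0])),np.std(np.polyval(p,rows)-xs))
E
```

```text
150 mark 295.96666666666664 107.26 needle there 296.92586880088646 slope deg 9.735565711448197 0.1267781386047293
131 mark 295.51908396946567 106.08396946564885 needle there 296.871469876185 slope deg 9.691561145633237 0.13942335164153238
141 mark 296.36170212765956 106.30496453900709 needle there 296.8146505671042 slope deg 9.642536031550838 0.13559456081872084
138 mark 295.92753623188406 106.95652173913044 needle there 296.7366427030452 slope deg 9.697765840403386 0.12742637021459494
```

```bash
python3 -c "
from h import *
print(robot.read_state()['force']);print(robot.job_done())"
```

```text
[-1.27267242  5.12035256  7.98628473]
the job is handed in; nothing more can be done
None
```

The gauge is held on the stud's crown with the pin through its eye, leaned about 9.9° so the needle sits within about 0.3° of the red mark, and I've handed the job in.

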